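# Stand the cheese trier in its holder

### The job

Pick up the cheese trier from the slatted rest by its ball knob and, holding it up clear of everything, ease your grip so that it swings to hang straight down, then nip it again. Lower it blade first into the tall narrow steel holder and let go only when the blade is down at the bottom, so that it is left standing there. Leave the cheese knife that lies beside it on the rest where it is.

Things in the scene. Friction and masses are not known exactly. Their poses are not given: they have to be found in the camera images.
- trier_knob (a point): centre of the steel ball knob (28 mm diameter) at one end of the cheese trier, the place to pinch. At the start it is 50 mm above the table and overhangs the rest's near batten towards the robot, over or beside the 10 mm thick base board. x axis: from the knob along the tool to the blade's tip; z up as it lies
- trier: the trier, about 0.33 kg: ball knob, thin neck, dark wooden grip (20 x 20 mm, 40 mm long), round steel blade 18 mm thick. It lies level across two battens of a slatted rest. Origin 90 mm from the knob (centre of mass 104 mm); axes as trier_knob. Pinched hard on the ball it sags part-way and stays aslant; eased to 4 to 12 N it swings about the ball and hangs plumb in about 1 s, under 3 N it drops; gripped hard again it stays so
- trier_tip (a point): centre of the end face of the trier's blade, 180 mm from the knob's centre; same axes as trier_knob
- holder_floor (a point): centre of the inner floor, 5 mm above the table, of the tall narrow stainless steel holder: a fixed upright round tube, 60 mm inside diameter, 66 mm outside, its open mouth 105 mm above the table, on a flat round foot of 92 mm diameter. z up.
- knife_mid (a point): middle of the cheese knife that lies parallel to the trier on the same rest, 100 mm to one side or the other: flat steel blade 30 mm wide, wooden handle 22 mm wide, 180 mm long overall, 20 mm high; to be left alone
Things that resemble listed ones, but are neither listed nor needed, are in the scene too. Leave any red look-alike of the trier alone. What is shaped like the part that bears holder_floor but blue is not meant.

How it is judged:
By the outcome, as a careful person would: the job done as asked, in the order asked, and still so for the second after the job is handed in, with the robot touching nothing.
It also fails if it takes over 64 s, if anything falls off the work surface, if the arm or the gripper's body presses on something with over 40 N, if the wrist force passes 120 N, or if a joint passes its speed limit or range.

### The arm

A 6-joint arm with a two-finger parallel gripper is mounted at the origin on the work surface. World frame = base frame: x ahead of the robot, y to its left, z up, the work surface at z = 0. Lengths are in m, angles in rad, forces in N, time in s.
With the tool pointing down it reaches from about 0.275 to 0.75 m from the base axis. Payload 10.2 kg.
Tool frame: the origin (TCP) lies at the centre of the arm's flange, where the gripper is bolted on; the fingertips stand manip.tip_extent ahead of it and the grasp point (between the pads) lies 155 mm ahead of it (manip.tip_extent is the distance from the TCP to the fingertips, in m); z points along the fingers, y is the line along which they close (so a half turn about z gives the same grasp; the last joint's range is limited). The gripper opens to 85 mm and grips with 20 to 120 N. Pads are 22 mm wide; open, the fingers measure 114 mm over their backs; the gripper's body (76 mm by 85 mm) begins 54 mm behind the grasp point. The pads swing forward as they close: fully open they stand 13 mm farther back than shut.
Start: joints at [-1.44, 0.313, 1.498, -0, 1.331, -0.223], TCP at [0.182, -0.492, 0.405] pointing down, gripper open.
Joint ranges: [-2.94, 2.94], [-0.97, 2.17], [0.19, 2.56], [-1.23, 4.37], [0.02, 3.11], [-2.88, 2.88]. Speed limits (rad/s): [2.39, 2.39, 3.01, 3.14, 3.14, 3.14].

### API

Orientations are given as a unit quaternion [w, x, y, z].
In Python, from cell import manip, snapshot, calibration gives the robot as it stands.
- The arm moves only by the shell command python3 -m crank 'ROWS' [FORCE]. ROWS is JSON, a list of rows, each a list of 3 entries, a list of its own where there are three numbers: the shift along the world's x, y, z in m, then the turn, a rotation vector about the world's x, y, z in degrees, then the opening, from -1 (shut) to 1 (fully open). In form: [[[x, y, z], [wx, wy, wz], jaw], ...]. A call has 1 to 12 rows; each row shifts and turns the commanded pose from where the row before left it; what a row does not reach is not made up. A row lasts 1/10 s, in which the tool goes at most 50 mm and 8.59 degrees, less where a joint would pass 70% of its speed; a pose out of reach is approached as far as the arm can. A call is refused whole if a number of a shift passes 0.05 or a number of a turn 8.59, either way. A call with a gripper value outside its range is refused whole. The fingers move at their own pace and stop on an object; FORCE is the grip in N (left out, the last holds). Time passes only in rows, so rows that do not move let the fingers close. It gives the time, the measured TCP pose, the force, the opening and the grip force at its end, in the units of the state.
- manip.observe(): the state, without advancing time (a new reading comes with each control period).
- snapshot(name): name is "scene" or "top"; returns the picture (384x512x3 uint8, blue, green, red); there is no depth.
- calibration(name): a dict with "K" (3x3 intrinsics, pixels), "dist_coeffs" ([k1, k2, p1, p2, k3] as OpenCV has them; the pictures are not rectified), "extrinsics" (4x4, takes a point from camera to world coordinates). Camera axes: x right, y down, z forward; pixel columns grow to the right and rows downward; lengths in m; the calibration is good to about 2 mm. A picture is of the moment at which its call begins. calibration takes no time and is no camera call.
- manip.job_done(): hands the job in; it is judged then, once.
The state is a dict: "time_s": time; "q": joint angles; "qd": joint speeds; "effort": joint torques, N m; "eef_pos": TCP position; "orientation": TCP orientation; "force": force on the tool from outside, world axes, zero at the start; "wrist_torque": the same for the moment, N m; "finger_gap": finger opening in m; "grasp_force": force on a finger pad.
Only numpy, scipy, OpenCV 4.12 (cv2) and the standard library are available. Lean on these libraries where they do the work, as an engineer would, in place of code of your own. Each camera call takes 0.05 s, during which the arm holds its last target. There are 200 camera calls.

## Working session

There is one attempt and no reset: what is moved stays moved. The work goes in short steps, Python scripts to look and compute and a shell command to move; the robot and the scene stay as the last step left them, time stands still between calls to the robot, and variables do not carry over. Pictures are saved under pics/ and viewed, at most 10 in all, crops included, and the job is handed in when it is done.

```bash
ls; mkdir -p pics
python3 - <<'E'
from cell import manip, snapshot, calibration
import cv2, numpy as np
for n in("scene","top"):
    im=snapshot(n); cv2.imwrite(f"pics/{n}0.png",im)
    c=calibration(n); print(n,np.round(c["K"],1).tolist(),c["dist_coeffs"],np.round(c["extrinsics"],3).tolist())
print(manip.observe(),manip.tip_extent)
E
```

```text
pics
scene [[409.6, 0.0, 261.5], [0.0, 409.6, 190.1], [0.0, 0.0, 1.0]] [-0.03500286  0.          0.          0.          0.        ] [[-0.268, 0.827, -0.494, 0.983], [0.963, 0.236, -0.127, 0.09], [0.012, -0.51, -0.86, 0.905], [0.0, 0.0, 0.0, 1.0]]
top [[350.3, 0.0, 252.4], [0.0, 350.3, 192.8], [0.0, 0.0, 1.0]] [-0.08109977  0.          0.          0.          0.        ] [[-0.013, -0.987, 0.161, 0.404], [-1.0, 0.011, -0.015, -0.01], [0.013, -0.161, -0.987, 0.763], [0.0, 0.0, 0.0, 1.0]]
{'time_s': 0.1, 'q': array([-1.44038460e+00,  3.13405289e-01,  1.49830748e+00,  1.65412096e-05,
        1.33095915e+00, -2.23406852e-01]), 'qd': array([-4.71603273e-04, -2.67728708e-03, -1.64620088e-03, -1.06800671e-03,
        6.46458522e-05,  7.28035319e-04]), 'effort': array([ 2.12225968e-03, -4.12898934e+01, -2.60142231e+01, -3.06762486e-04,
        2.98035593e-03,  1.41237720e-05]), 'eef_pos': array([ 0.18188755, -0.49246811,  0.40420662]), 'orientation': array([-5.38678148e-04,  9.84392525e-01,  1.75985983e-01,  3.31067898e-05]), 'force': array([-0.01405126, -0.29287565,  0.07661669]), 'wrist_torque': array([ 0.0082605 , -0.04829734, -0.00348595]), 'grasp_force': 0.0, 'finger_gap': 0.08555426683729038} 0.1734
```

View pics/top0.png

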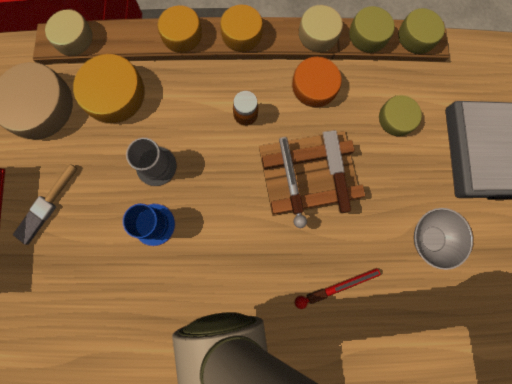

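View pics/scene0.png

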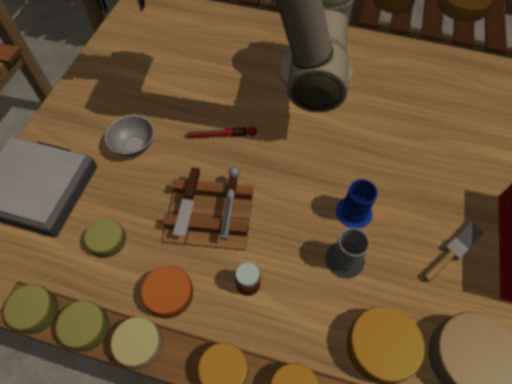

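The top view shows the trier's knob at about (300,221) and its blade tip at (285,139). The knife is on its +column side. The steel holder's mouth is at (145,154), with the blue one below it. In the scene view the knob is at (234,172), the tip at (224,237) and the mouth at (353,243).

```bash
cat > h.py <<'E'
from cell import manip, snapshot, calibration
import cv2, numpy as np
def ray(n,p):
    c=calibration(n); E=np.array(c["extrinsics"])
    u=cv2.undistortPoints(np.array([[p]],float),np.array(c["K"]),np.array(c["dist_coeffs"]))[0,0]
    return E[:3,3],E[:3,:3]@np.array([u[0],u[1],1])
def plane(n,p,z):
    o,d=ray(n,p); return o+d*(z-o[2])/d[2]
def tri(a,b):
    (o,d),(p,e)=ray("top",a),ray("scene",b)
    s,t=np.linalg.lstsq(np.c_[d,-e],p-o,rcond=None)[0]
    return (o+s*d+p+t*e)/2, np.linalg.norm(o+s*d-p-t*e)
E
python3 - <<'E'
from h import *
np.set_printoptions(precision=4,suppress=True)
a=cv2.imread("pics/top0.png");b=cv2.imread("pics/scene0.png")
c1=cv2.resize(a[120:240,250:370],(390,390),interpolation=cv2.INTER_CUBIC)
c2=cv2.resize(b[150:270,160:280],(390,390),interpolation=cv2.INTER_CUBIC)
c3=cv2.resize(a[120:200,110:190],(390,390),interpolation=cv2.INTER_CUBIC)[:200]
cv2.imwrite("pics/crop.png",np.vstack([np.hstack([c1,c2]),np.hstack([c3,cv2.resize(b[220:280,315:375],(390,390))[:200]])]))
for n,k,t,m in(("top",(300,221),(285.5,139),(144.5,154)),("scene",(234,172.5),(224,237),(353,243))):
    print(n,plane(n,k,.05),plane(n,t,.05),plane(n,m,.105))
print(tri((300,221),(234,172.5)),tri((144.5,154),(353,243)))
E
```

```text
top [ 0.4612 -0.1171  0.05  ] [ 0.6357 -0.0925  0.05  ] [0.5907 0.1894 0.105 ]
scene [ 0.4606 -0.116   0.05  ] [ 0.6337 -0.0853  0.05  ] [0.5948 0.1932 0.105 ]
(array([ 0.4611, -0.1164,  0.0508]), np.float64(0.0011801771255781012)) (array([0.5923, 0.1927, 0.0987]), np.float64(0.0026994397450981395))
```

View pics/crop.png

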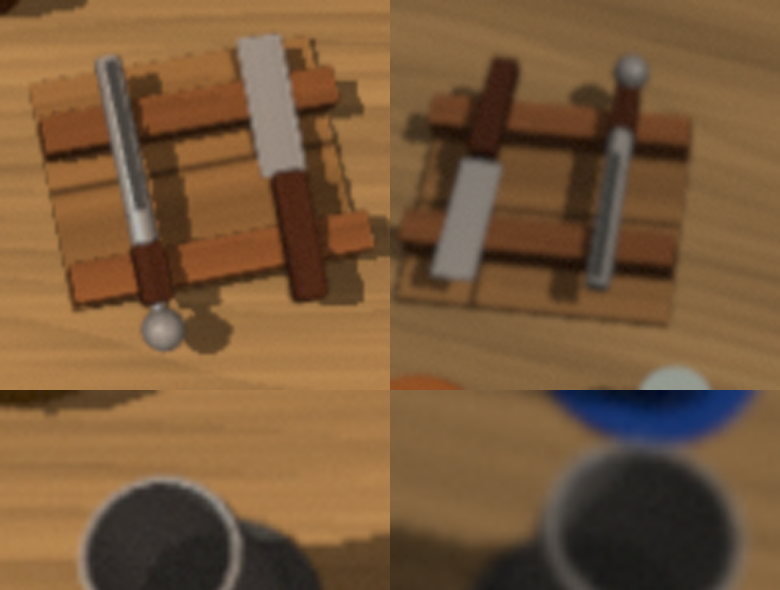

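```bash
python3 - <<'E'
from h import *
np.set_printoptions(precision=4,suppress=True)
for n,k,t,m in(("top",(300.1,220.9),(283.4,138),(143.2,155)),("scene",(234.1,172.2),(223.7,237.5),(354.2,243.2))):
    print(n,plane(n,k,.05),plane(n,t,.05),plane(n,m,.105))
E
python3 -m crank '[[[0.023,0.031,0],[0,0,-2.7],1],[[0.023,0.031,0],[0,0,-2.7],1],[[0.023,0.031,0],[0,0,-2.7],1],[[0.023,0.031,0],[0,0,-2.6],1],[[0.023,0.031,0],[0,0,0],1],[[0.023,0.031,0],[0,0,0],1],[[0.023,0.031,0],[0,0,0],1],[[0.023,0.031,0],[0,0,0],1],[[0.023,0.031,0],[0,0,0],1],[[0.023,0.031,0],[0,0,0],1],[[0.023,0.031,0],[0,0,0],1],[[0.023,0.031,0],[0,0,0],1]]' 40
python3 -m crank '[[[0,0,0],[0,0,0],1],[[0,0,0],[0,0,0],1],[[0,0,0],[0,0,0],1]]'
```

```text
top [ 0.4614 -0.1174  0.05  ] [ 0.638  -0.0881  0.05  ] [0.5887 0.1919 0.105 ]
scene [ 0.4597 -0.1161  0.05  ] [ 0.6351 -0.0855  0.05  ] [0.5946 0.1957 0.105 ]
time_s: 1.3
eef_pos: [0.4586, -0.119, 0.4045]
orientation: [-0.0, 0.997, 0.083, -0.0]
force: [0.1, -0.7, -0.3]
finger_gap: 0.0851
grasp_force: 0.0
time_s: 1.6
eef_pos: [0.4575, -0.1211, 0.4045]
orientation: [-0.0, 0.997, 0.083, -0.0]
force: [-0.1, -0.9, 0.2]
finger_gap: 0.0855
grasp_force: 0.0
```

```bash
python3 -m crank '[[[0.001,0.004,-0.03],[0,0,0],1],[[0,0,-0.03],[0,0,0],1],[[0,0,-0.03],[0,0,0],1],[[0,0,-0.03],[0,0,0],1],[[0,0,-0.02],[0,0,0],1],[[0,0,-0.02],[0,0,0],1],[[0,0,-0.02],[0,0,0],1],[[0,0,-0.018],[0,0,0],1],[[0,0,0],[0,0,0],1],[[0,0,0],[0,0,0],1]]'
python3 - <<'E'
from h import *
a=snapshot("top");b=snapshot("scene")
c1=cv2.resize(a[120:260,230:370],(390,390),interpolation=cv2.INTER_CUBIC)
c2=cv2.resize(b[110:250,160:300],(390,390),interpolation=cv2.INTER_CUBIC)
cv2.imwrite("pics/low.png",np.hstack([c1,c2]))
E
```

```text
time_s: 2.6
eef_pos: [0.4588, -0.1172, 0.2072]
orientation: [0.0, 0.997, 0.083, 0.0]
force: [0.5, -0.2, 1.1]
finger_gap: 0.0858
grasp_force: 0.0
```

View pics/low.png

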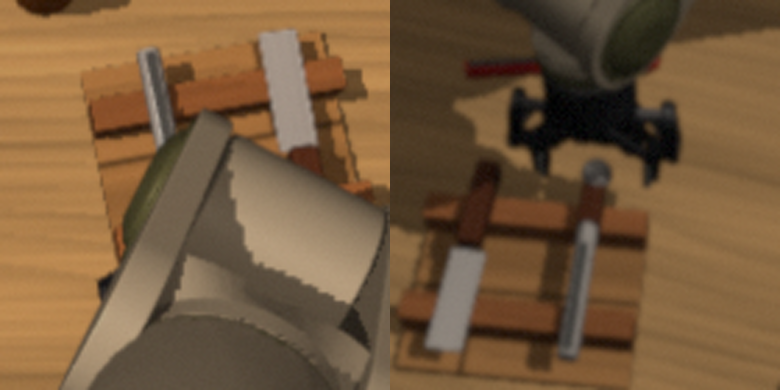

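The scene crop (right half) shows the open fingers on both sides of the knob at crop (597,172), clear of the batten and knife, so I'm closing.

```bash
python3 -m crank '[[[0,0,0],[0,0,0],-1],[[0,0,0],[0,0,0],-1],[[0,0,0],[0,0,0],-1],[[0,0,0],[0,0,0],-1],[[0,0,0],[0,0,0],-1],[[0,0,0],[0,0,0],-1],[[0,0,0],[0,0,0],-1],[[0,0,0],[0,0,0],-1],[[0,0,0],[0,0,0],-1],[[0,0,0],[0,0,0],-1]]' 60
```

```text
time_s: 3.7
eef_pos: [0.4589, -0.1165, 0.2071]
orientation: [0.0, 0.997, 0.084, 0.0]
force: [-2.0, 0.3, 5.6]
finger_gap: 0.0249
grasp_force: 58.5
```

```bash
python3 -m crank '[[[0,0,0.01],[0,0,0],-1],[[0,0,0.015],[0,0,0],-1],[[0,0,0.015],[0,0,0],-1],[[0,0,0.02],[0,0,0],-1],[[0,0,0],[0,0,0],-1],[[0,0,0],[0,0,0],-1]]'
python3 - <<'E'
from h import *
a=snapshot("top");b=snapshot("scene")
c1=cv2.resize(a[120:260,230:370],(390,390),interpolation=cv2.INTER_CUBIC)
c2=cv2.resize(b[110:250,160:300],(390,390),interpolation=cv2.INTER_CUBIC)
cv2.imwrite("pics/lift.png",np.hstack([c1,c2]))
E
```

```text
time_s: 4.3
eef_pos: [0.4587, -0.1164, 0.2664]
orientation: [-0.0, 0.997, 0.083, -0.0]
force: [-0.5, -0.3, -2.9]
finger_gap: 0.0249
grasp_force: 59.0
```

View pics/lift.png

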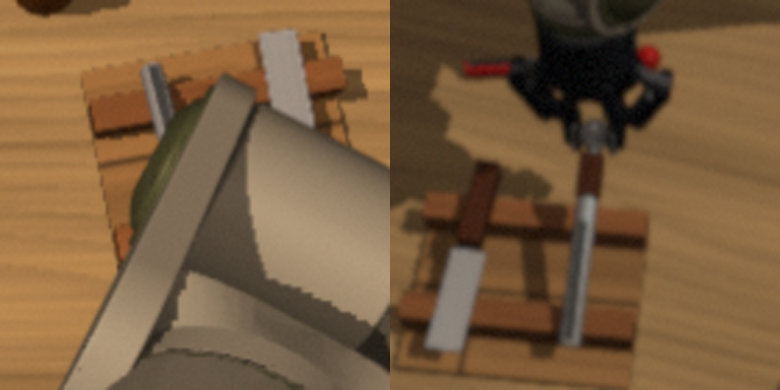

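Held by the knob and sagging part-way, as expected. I'll lift it clear and reduce the grip to 20 N.

```bash
python3 -m crank '[[[0,0,0.015],[0,0,0],-1],[[0,0,0.025],[0,0,0],-1],[[0,0,0.03],[0,0,0],-1],[[0,0,0.03],[0,0,0],-1],[[0,0,0.03],[0,0,0],-1],[[0,0,0.03],[0,0,0],-1],[[0,0,0.03],[0,0,0],-1],[[0,0,0.02],[0,0,0],-1],[[0,0,0.01],[0,0,0],-1],[[0,0,0],[0,0,0],-1]]'
python3 -m crank '[[[0,0,0],[0,0,0],-1],[[0,0,0],[0,0,0],-1],[[0,0,0],[0,0,0],-1]]' 20
python3 -m crank '[[[0,0,0],[0,0,0],-0.42],[[0,0,0],[0,0,0],-0.42]]' 20
```

```text
time_s: 5.4
eef_pos: [0.459, -0.1166, 0.4866]
orientation: [0.0, 0.997, 0.083, 0.0]
force: [-0.1, 0.7, -3.8]
finger_gap: 0.0249
grasp_force: 59.1
time_s: 5.7
eef_pos: [0.459, -0.1165, 0.4858]
orientation: [-0.001, 0.997, 0.083, -0.001]
force: [0.1, -0.2, -2.9]
finger_gap: 0.0247
grasp_force: 59.1
time_s: 5.9
eef_pos: [0.4589, -0.1165, 0.4865]
orientation: [-0.0, 0.997, 0.083, -0.0]
force: [-0.5, -0.4, -3.4]
finger_gap: 0.0253
grasp_force: 57.0
```

```bash
python3 -m crank '[[[0,0,0],[0,0,0],-0.42],[[0,0,0],[0,0,0],-0.42],[[0,0,0],[0,0,0],-0.42]]' 20
python3 -m crank '[[[0,0,0],[0,0,0],-0.41],[[0,0,0],[0,0,0],-0.41]]'
python3 -m crank '[[[0,0,0],[0,0,0],-0.4],[[0,0,0],[0,0,0],-0.4]]'
```

```text
time_s: 6.2
eef_pos: [0.4589, -0.1165, 0.4867]
orientation: [0.0, 0.997, 0.083, 0.0]
force: [0.1, 1.1, -3.7]
finger_gap: 0.0248
grasp_force: 57.0
time_s: 6.4
eef_pos: [0.4589, -0.1165, 0.4867]
orientation: [0.0, 0.997, 0.083, 0.0]
force: [-0.3, -0.7, -3.7]
finger_gap: 0.0254
grasp_force: 46.0
time_s: 6.6
eef_pos: [0.4589, -0.1165, 0.4867]
orientation: [0.0, 0.997, 0.083, 0.0]
force: [-1.1, 0.0, -3.1]
finger_gap: 0.0258
grasp_force: 35.5
```

```bash
python3 -m crank '[[[0,0,0],[0,0,0],-0.39],[[0,0,0],[0,0,0],-0.39]]'
python3 -m crank '[[[0,0,0],[0,0,0],-0.38],[[0,0,0],[0,0,0],-0.38],[[0,0,0],[0,0,0],-0.38]]'
```

```text
time_s: 6.8
eef_pos: [0.4589, -0.1165, 0.4867]
orientation: [0.0, 0.997, 0.083, -0.0]
force: [0.1, -0.3, -3.1]
finger_gap: 0.0263
grasp_force: 25.9
time_s: 7.1
eef_pos: [0.4589, -0.1165, 0.4868]
orientation: [0.0, 0.997, 0.083, 0.0]
force: [0.6, 0.0, -3.5]
finger_gap: 0.0266
grasp_force: 17.3
```

```bash
python3 -m crank '[[[0,0,0],[0,0,0],-0.375],[[0,0,0],[0,0,0],-0.375]]'
python3 -m crank '[[[0,0,0],[0,0,0],-0.37],[[0,0,0],[0,0,0],-0.37],[[0,0,0],[0,0,0],-0.37]]'
```

```text
time_s: 7.3
eef_pos: [0.4589, -0.1165, 0.4867]
orientation: [-0.0, 0.997, 0.083, -0.0]
force: [-0.4, 0.3, -3.4]
finger_gap: 0.0271
grasp_force: 13.5
time_s: 7.6
eef_pos: [0.4589, -0.1165, 0.4867]
orientation: [-0.0, 0.997, 0.083, 0.0]
force: [0.7, -0.8, -3.3]
finger_gap: 0.027
grasp_force: 10.0
```

```bash
python3 -m crank '[[[0,0,0],[0,0,0],-0.367],[[0,0,0],[0,0,0],-0.367],[[0,0,0],[0,0,0],-0.367],[[0,0,0],[0,0,0],-0.367],[[0,0,0],[0,0,0],-0.367],[[0,0,0],[0,0,0],-0.367],[[0,0,0],[0,0,0],-0.367],[[0,0,0],[0,0,0],-0.367],[[0,0,0],[0,0,0],-0.367],[[0,0,0],[0,0,0],-0.367],[[0,0,0],[0,0,0],-0.367],[[0,0,0],[0,0,0],-0.367]]'
python3 - <<'E'
from h import *
a=snapshot("top");b=snapshot("scene")
c1=cv2.resize(a[120:260,230:370],(390,390),interpolation=cv2.INTER_CUBIC)
c2=cv2.resize(b[50:240,130:320],(390,390),interpolation=cv2.INTER_CUBIC)
cv2.imwrite("pics/hang.png",np.hstack([c1,c2]))
E
```

```text
time_s: 8.8
eef_pos: [0.4589, -0.1165, 0.4867]
orientation: [-0.0, 0.997, 0.083, -0.0]
force: [0.7, -0.2, -2.8]
finger_gap: 0.0268
grasp_force: 8.1
```

View pics/hang.png

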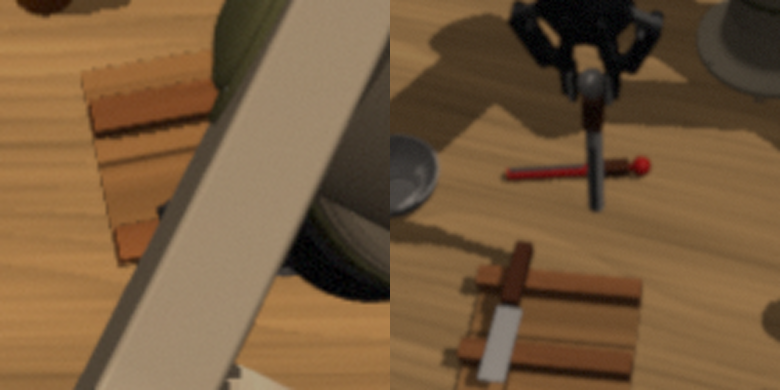

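The trier now hangs below the fingers: knob at crop (592,84), tip at (597,208), and the knife is undisturbed. I'll check that it's plumb.

```bash
python3 - <<'E'
from h import *
f=390/190
k=(130+(592-390)/f,50+84/f); t=(130+(597-390)/f,50+205/f)
print(plane("scene",k,.331),plane("scene",t,.151))
E
python3 -m crank '[[[0,0,0],[0,0,0],-0.4],[[0,0,0],[0,0,0],-0.42],[[0,0,0],[0,0,0],-0.44],[[0,0,0],[0,0,0],-0.44]]' 60
```

```text
[ 0.45791036 -0.11469992  0.331     ] [ 0.46564345 -0.117124    0.151     ]
time_s: 9.3
eef_pos: [0.4589, -0.1165, 0.4867]
orientation: [0.0, 0.997, 0.083, -0.0]
force: [-0.2, 1.0, -2.8]
finger_gap: 0.0251
grasp_force: 54.5
```

```bash
python3 -m crank '[[[0.005,0.012,0],[0,0,0],-0.44],[[0.01,0.023,0],[0,0,0],-0.44],[[0.013,0.031,0],[0,0,0],-0.44],[[0.014,0.032,0],[0,0,0],-0.44],[[0.014,0.032,0],[0,0,0],-0.44],[[0.014,0.032,0],[0,0,0],-0.44],[[0.014,0.032,0],[0,0,0],-0.44],[[0.014,0.032,0],[0,0,0],-0.44],[[0.014,0.032,0],[0,0,0],-0.44],[[0.01,0.026,0],[0,0,0],-0.44],[[0.006,0.016,0],[0,0,0],-0.44],[[0.004,0.01,0],[0,0,0],-0.44]]'
python3 -m crank '[[[0,0,0],[0,0,0],-0.44],[[0,0,0],[0,0,0],-0.44],[[0,0,0],[0,0,0],-0.44],[[0,0,0],[0,0,0],-0.44]]'
python3 - <<'E'
from h import *
a=snapshot("top");b=snapshot("scene")
c1=cv2.resize(a[80:270,60:250],(390,390),interpolation=cv2.INTER_CUBIC)
c2=cv2.resize(b[100:290,250:440],(390,390),interpolation=cv2.INTER_CUBIC)
cv2.imwrite("pics/over.png",np.hstack([c1,c2]))
E
```

```text
time_s: 10.5
eef_pos: [0.591, 0.1957, 0.4862]
orientation: [-0.0, 0.996, 0.084, -0.0]
force: [-0.3, -0.3, -3.3]
finger_gap: 0.025
grasp_force: 54.5
time_s: 10.9
eef_pos: [0.5908, 0.1928, 0.487]
orientation: [0.0, 0.997, 0.083, 0.0]
force: [-0.4, 0.4, -2.9]
finger_gap: 0.0247
grasp_force: 54.5
```

View pics/over.png

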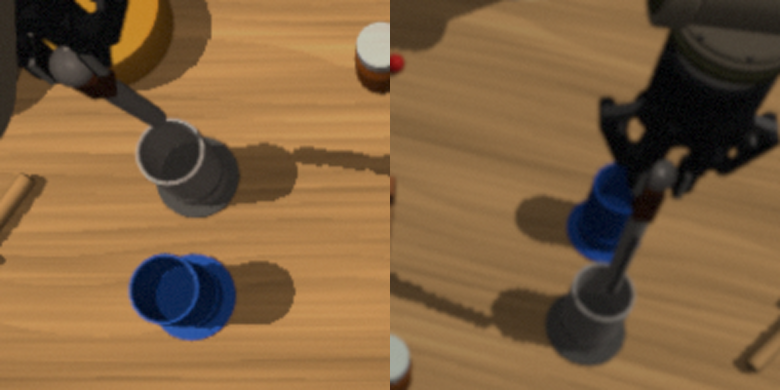

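The trier is above the holder. The tip is at crop (160,120) in the top view and (613,290) in the scene view. The mouth is at (171,152) and (602,291).

Run:
```python
from h import *
f=390/190
T=lambda p:(60+p[0]/f,80+p[1]/f)
S=lambda p:(250+(p[0]-390)/f,100+p[1]/f)
for n,a,b,z in(("tip",(160,121),(613,290),.151),("mouth",(171,152),(602,291),.105),("knob",(70,66),(663,175),.331)):
    print(n,tri(T(a),S(b)),plane("top",T(a),z),plane("scene",S(b),z))
```

```text
tip (array([0.60814887, 0.19493191, 0.14406443]), np.float64(0.007446758664710165)) [0.60634303 0.18886414 0.151     ] [0.61035762 0.19759745 0.151     ]
mouth (array([0.59109654, 0.19298852, 0.10299768]), np.float64(0.0012091259485025652)) [0.59062179 0.19175997 0.105     ] [0.59187561 0.1933206  0.105     ]
knob (array([0.58646865, 0.19474763, 0.32737471]), np.float64(0.0032698671841019824)) [0.58510711 0.19131597 0.331     ] [0.58821027 0.19567396 0.331     ]
```

```bash
python3 -m crank '[[[0,0,0],[0,0,0],-0.4],[[0,0,0],[0,0,0],-0.38],[[0,0,0],[0,0,0],-0.37],[[0,0,0],[0,0,0],-0.367],[[0,0,0],[0,0,0],-0.364],[[0,0,0],[0,0,0],-0.364],[[0,0,0],[0,0,0],-0.364],[[0,0,0],[0,0,0],-0.364],[[0,0,0],[0,0,0],-0.364],[[0,0,0],[0,0,0],-0.364],[[0,0,0],[0,0,0],-0.364],[[0,0,0],[0,0,0],-0.364]]'
python3 -m crank '[[[0,0,0],[0,0,0],-0.364],[[0,0,0],[0,0,0],-0.364],[[0,0,0],[0,0,0],-0.364],[[0,0,0],[0,0,0],-0.364],[[0,0,0],[0,0,0],-0.364],[[0,0,0],[0,0,0],-0.364],[[0,0,0],[0,0,0],-0.364],[[0,0,0],[0,0,0],-0.364]]'
python3 - <<'E'
from h import *
a=snapshot("top");b=snapshot("scene")
c1=cv2.resize(a[90:170,70:170],(480,390),interpolation=cv2.INTER_CUBIC)
c2=cv2.resize(b[170:270,330:410],(312,390),interpolation=cv2.INTER_CUBIC)
o=np.hstack([c1,c2]); cv2.imwrite("pics/over2.png",cv2.convertScaleAbs(o,alpha=1.6,beta=10))
for n in("top","scene"):
    c=calibration(n);W=np.linalg.inv(np.array(c["extrinsics"]))
    for p in((.5895,.194,.331),(.5895,.194,.151)):
        print(n,cv2.projectPoints(np.array([p]),cv2.Rodrigues(W[:3,:3])[0],W[:3,3],np.array(c["K"]),np.array(c["dist_coeffs"]))[0].ravel())
E
```

```text
time_s: 12.2
eef_pos: [0.5909, 0.1935, 0.4867]
orientation: [-0.0, 0.997, 0.083, 0.0]
force: [-0.7, -0.2, -2.6]
finger_gap: 0.0272
grasp_force: 6.4
time_s: 13.0
eef_pos: [0.5909, 0.1935, 0.4867]
orientation: [-0.0, 0.997, 0.083, 0.0]
force: [0.0, -0.5, -2.6]
finger_gap: 0.027
grasp_force: 6.4
top [ 92.38614856 109.08191336]
top [134.7341905  147.86857114]
scene [381.89904414 185.65885117]
scene [358.4445281 231.7163099]
```

View pics/over2.png

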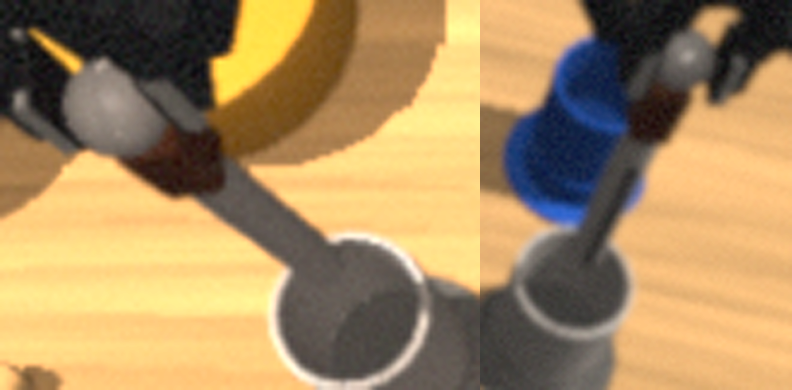

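The trier is nearly plumb (about 2°) and its tip is inside the mouth outline. I'll nip it again and lower it.

```bash
python3 -m crank '[[[0,0,0],[0,0,0],-0.4],[[0,0,0],[0,0,0],-0.42],[[0,0,0],[0,0,0],-0.43],[[-0.004,0,0],[0,0,0],-0.43],[[0,0,-0.01],[0,0,0],-0.43],[[0,0,-0.015],[0,0,0],-0.43],[[0,0,-0.015],[0,0,0],-0.43],[[0,0,-0.015],[0,0,0],-0.43],[[0,0,-0.01],[0,0,0],-0.43],[[0,0,0],[0,0,0],-0.43]]' 60
python3 -m crank '[[[0,0,-0.01],[0,0,0],-0.43],[[0,0,-0.015],[0,0,0],-0.43],[[0,0,-0.015],[0,0,0],-0.43],[[0,0,-0.015],[0,0,0],-0.43],[[0,0,-0.01],[0,0,0],-0.43],[[0,0,-0.005],[0,0,0],-0.43],[[0,0,0],[0,0,0],-0.43]]'
```

```text
time_s: 14.1
eef_pos: [0.5868, 0.1935, 0.4199]
orientation: [0.0, 0.997, 0.083, -0.002]
force: [-1.0, 0.1, -2.4]
finger_gap: 0.0253
grasp_force: 46.9
time_s: 14.8
eef_pos: [0.5869, 0.1935, 0.3514]
orientation: [0.0, 0.997, 0.083, -0.0]
force: [0.1, 0.7, -3.3]
finger_gap: 0.0253
grasp_force: 46.9
```

```bash
python3 -m crank '[[[0,0,-0.003],[0,0,0],-0.43],[[0,0,-0.003],[0,0,0],-0.43],[[0,0,0],[0,0,0],-0.43]]'
python3 -m crank '[[[0,0,-0.002],[0,0,0],-0.43],[[0,0,0],[0,0,0],-0.43],[[0,0,0],[0,0,0],-0.43]]'
python3 -m crank '[[[0,0,-0.002],[0,0,0],-0.43],[[0,0,0],[0,0,0],-0.43],[[0,0,0],[0,0,0],-0.43]]'
```

```text
time_s: 15.1
eef_pos: [0.5869, 0.1935, 0.3455]
orientation: [-0.0, 0.997, 0.083, -0.0]
force: [-0.7, 0.7, -3.3]
finger_gap: 0.0255
grasp_force: 46.9
time_s: 15.4
eef_pos: [0.5869, 0.1935, 0.3439]
orientation: [-0.0, 0.997, 0.083, 0.0]
force: [0.0, -0.8, -0.8]
finger_gap: 0.0253
grasp_force: 47.1
time_s: 15.7
eef_pos: [0.5871, 0.1936, 0.3437]
orientation: [-0.0, 0.997, 0.083, 0.002]
force: [-0.6, -0.0, 7.9]
finger_gap: 0.0252
grasp_force: 47.9
```

Contact with the floor (force +8 N) came at the expected height. I'll release.

```bash
python3 -m crank '[[[0,0,0.001],[0,0,0],-0.4],[[0,0,0],[0,0,0],-0.37],[[0,0,0],[0,0,0],-0.34],[[0,0,0],[0,0,0],-0.28],[[0,0,0],[0,0,0],-0.1],[[0,0,0],[0,0,0],0.3],[[0,0,0],[0,0,0],1],[[0,0,0],[0,0,0],1],[[0,0,0],[0,0,0],1],[[0,0,0],[0,0,0],1],[[0,0,0],[0,0,0],1]]' 
python3 -m crank '[[[0,0,0.01],[0,0,0],1],[[0,0,0.02],[0,0,0],1],[[0,0,0.03],[0,0,0],1],[[0,0,0.03],[0,0,0],1],[[0,0,0.03],[0,0,0],1],[[0,0,0.02],[0,0,0],1],[[0,0,0],[0,0,0],1],[[0,0,0],[0,0,0],1],[[0,0,0],[0,0,0],1]]'
python3 - <<'E'
from h import *
a=snapshot("top");b=snapshot("scene")
c1=a[60:260,60:360]
c2=b[100:300,150:450]
cv2.imwrite("pics/end.png",cv2.convertScaleAbs(cv2.resize(np.hstack([c1,c2]),(798,266)),alpha=1.4))
E
```

```text
time_s: 16.8
eef_pos: [0.5869, 0.1935, 0.3427]
orientation: [0.0, 0.997, 0.083, 0.0]
force: [0.3, 1.1, 0.1]
finger_gap: 0.0857
grasp_force: 0.0
time_s: 17.7
eef_pos: [0.5869, 0.1935, 0.4815]
orientation: [0.0, 0.997, 0.083, -0.001]
force: [0.2, -0.2, -0.7]
finger_gap: 0.085
grasp_force: 0.0
```

View pics/end.png

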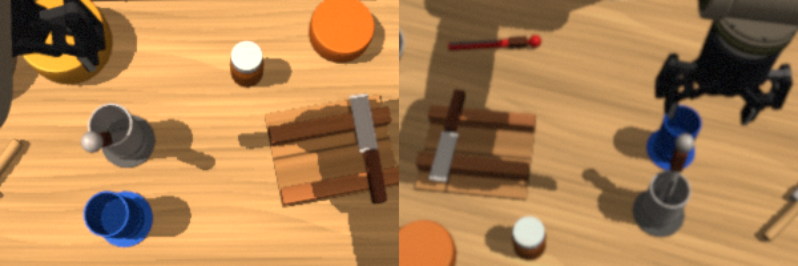

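The trier stands in the steel holder, with its knob at (92,142) in the top half leaning slightly on the rim. The knife is still on the rest and the gripper is clear.

```bash
python3 -c "
from cell import manip
print(manip.job_done())"
```

```text
the job is handed in; nothing more can be done
None
```

The trier is standing blade-down at the bottom of the steel holder, leaning slightly on its rim. I picked it up by the knob, let it swing to within about 2° of plumb and re-gripped it; the knife is still on the rest, and I handed the job in at about 18 s.

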